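Set the blue reference cell in the smoke meter's light path

TASK

The workshop's smoke meter needs its check reading: stand the reference cell with the blue glass upright in the middle of the meter's white stage, turned so that its clear windows squarely face the lamp on one side and the detector on the other (either window may face the lamp). Set it down gently rather than dropping it, let go, and leave the amber and green cells standing where they are.

Things in the scene. Friction and masses are not known exactly. Their poses are not given: they have to be found in the camera images.
- cell_blue_mid (a point): reference cell with blue glass (about 0.2 kg): a block 50 mm along its x, 34 mm along its y, 80 mm tall, standing on the bench. Black frame, tinted glass; the two clear windows are on its +y and -y faces, the two black sides are its +x and -x faces, 50 mm apart. A blue stripe on the black top runs along y, from window to window. This point is the cell's centre, 40 mm above its underside; z is up.
- stage (a point): centre of the top of the smoke meter's flat white stage, 80 mm square, 22 mm above the bench, z up; a red line on it marks the light path, along y. The fixed meter's grey base is 120 (x) by 250 (y) mm. Black lamp head on the -y side, white detector head on the +y side, 76 mm along x, tops 93 mm above the bench, 120 mm clear between them, stage mid-way. Nothing stands on the x sides.
- cell_amber_mid (a point): a bystander of the same shape as the blue cell, with amber glass and an orange stripe on top. This point is its centre, 40 mm above its underside.
- cell_green_mid (a point): a bystander of the same shape as the blue cell, with green glass and a green stripe on top. This point is its centre, 40 mm above its underside.
Mind the look-alikes: they are no part of the job. What is shaped like the part that bears cell_blue_mid but turquoise is not meant.

How it is judged:
At the end, for the whole second after the job is handed in: The blue cell stands upright and still on the white stage, its centre within 15 mm of the stage's centre, its window-to-window axis within 12 degrees of the light path (either way round), released; the amber and green cells stand upright within 30 mm of where they began (horizontal distance between cell_blue_mid and stage below 0.015 m and z of cell_blue_mid in the frame of stage between 0.034 and 0.046 m and angle between cell_blue_mid's own z axis and vertical below 0.1 rad and angle between the y axis of cell_blue_mid and the y axis of stage, either way round below 0.21 rad and linear speed of cell_blue below 0.03 m/s and angular speed of cell_blue below 0.2 rad/s and distance of each of cell_amber_mid, cell_green_mid from where it was at the start of the episode below 0.03 m and angle between each of cell_amber_mid, cell_green_mid's own z axis and vertical below 0.2 rad); the robot touches nothing.
It fails at once if the amber or green cell is moved by more than 30 mm or knocked over (distance of any of cell_amber_mid, cell_green_mid from where it was at the start of the episode above 0.03 m or angle between any of cell_amber_mid, cell_green_mid's own z axis and vertical above 0.5 rad).
It fails at once if the blue cell is dropped on the stage (faster than 0.5 m/s within the last 50 mm above it) (horizontal distance between cell_blue_mid and stage below 0.06 m and z of cell_blue_mid in the frame of stage below 0.09 m and linear speed of cell_blue above 0.5 m/s).
It also fails if it takes over 35 s, if anything falls off the work surface, if the arm or the gripper's body presses on something with over 40 N, if the wrist force passes 120 N, or if a joint passes its speed limit or range.

ROBOT

A 7-joint arm with a two-finger parallel gripper is mounted at the origin on the work surface. World frame = base frame: x ahead of the robot, y to its left, z up, the work surface at z = 0. Lengths are in m, angles in rad, forces in N, time in s.
With the tool pointing down it reaches from about 0.4 to 0.85 m from the base axis. Payload 4.5 kg.
Tool frame: the origin (TCP) lies between the finger pads; the fingertips stand 11 mm ahead of it and the grasp point (between the pads) lies 8 mm behind it (r.tip_reach is the distance from the TCP to the fingertips, in m); x points along the fingers, y is the direction in which the jaws open and shut, and the axes are right-handed (so a half turn about x gives the same grasp; the last joint's range is limited). The gripper opens to 88 mm and grips with 3 to 60 N. Pads are 18 mm wide; open, the fingers measure 123 mm over their backs; the gripper's body (75 mm by 187 mm) begins 45 mm behind the grasp point.
Start: joints at [-1.112, 0.689, -0.195, 1.565, 0.157, 0.902, -0.215], TCP at [0.258, 0.569, 0.25] pointing down, gripper open.
Joint ranges: [-3.01, 3.01], [-0.46, 2.08], [-1.47, 1.51], [0.13, 2.56], [-1, 4.14], [0.04, 2.09], [-2.66, 2.66]. Speed limits (rad/s): [2.57, 2.57, 3.14, 3.14, 3.14, 3.14, 3.14].

INTERFACE

Orientations are given as a unit quaternion [x, y, z, w].
In Python, from plant import r gives the robot as it stands.
- The arm moves only by the tool drive_tool, never from a script. Its argument "deltas" is a list of rows, each a list of 3 entries, a list of its own where there are three numbers: the turn, a rotation vector about the tool's x, y, z in degrees, then the shift along the tool's x, y, z in cm, then the finger opening in cm, from 0 to 8.81. A call has 1 to 12 rows; each row shifts and turns the commanded pose from where the row before left it, along the tool's axes as they then stand; what a row does not reach is not made up. A row lasts 1/12 s, in which the tool goes at most 41.7 mm and 7.16 degrees, less where a joint would pass 70% of its speed; a pose out of reach is approached as far as the arm can. A call is refused whole if a number of a shift passes 4.17 or a number of a turn 7.16, either way. A call with a gripper value outside its range is refused whole. The fingers move at their own pace and stop on an object; "force" is the grip in N (left out, the last holds). Time passes only in rows, so rows that do not move let the fingers close. It gives the time, the measured TCP pose, the force and the opening at its end, in the units of the state.
- r.get_state(): the state, without advancing time (a new reading comes with each control period).
- r.snapshot(name): name is "scene" or "top" or "wrist"; returns a dict with "color" (480x640x3 uint8, red, green, blue), "fov_y" (degrees; the focal length in pixels is half the picture's height over the tangent of half this angle, whatever the lens; pixels are square), "cx", "cy" (the principal point, pixels), "extrinsics" (4x4, takes a point from world to camera coordinates); the wrist camera has in their place "tool_from_camera" (4x4, takes a point from camera to tool coordinates, whose origin is the TCP and whose axes are the tool frame's). Camera axes: x right, y up, looking along -z (the intrinsics and any distortion apply to the point x, -y, -z); pixel columns grow to the right and rows downward; lengths in m; the calibration is good to about 2 mm. A picture is of the moment at which its call begins: read the wrist's pose just before it. There is no depth.
- r.finish_job(): hands the job in, once; it reports no verdict.
The state is a dict: "clock": time; "q": joint angles; "qd": joint speeds; "joint_torque": joint torques, N m; "tool_pos": TCP position; "eef_rot": TCP orientation; "contact_force": force on the tool from outside, world axes, zero at the start; "moment": the same for the moment, N m; "opening": opening from 0.0 (shut) to 1.0 (fully open).
Only numpy, scipy, OpenCV 4.12 (cv2) and the standard library are available. Lean on these libraries where they do the work, as an engineer would, in place of code of your own. Each camera call takes 0.05 s, during which the arm holds its last target. There are 200 camera calls.

## Working session

There is one attempt and no reset: what is moved stays moved. The work goes in short steps, Python scripts to look and compute and a tool call to move; the robot and the scene stay as the last step left them, time stands still between calls to the robot, and variables do not carry over. Pictures are saved under pics/ and viewed, about 8 in all and at most 12, crops included, and the job is handed in when it is done.

Besides the shell and the picture viewer there is one more tool, called after "Emit:" as name([rows], argument=value, ...), one row to a line, values as JSON. drive_tool: Moves the arm, as the interface text tells. Its arguments: {"type":"object","properties":{"deltas":{"type":"array","items":{"type":"array"}},"force":{"type":"number"}},"required":["deltas"]}

```bash
mkdir -p pics; cat > h.py <<'E'
import numpy as np, cv2
from plant import r
from scipy.spatial.transform import Rotation as R
def save(s,n): cv2.imwrite(f'pics/{n}.png',s['color'][:,:,::-1])
def ray(s,u,v,z,T=None):
    f=240/np.tan(np.radians(s['fov_y'])/2)
    d=np.array([(u-s['cx'])/f,-(v-s['cy'])/f,-1.])
    E=np.linalg.inv(s['extrinsics']) if T is None else T@s['tool_from_camera']
    o=E[:3,3]; w=E[:3,:3]@d
    return o+w*(z-o[2])/w[2]
def tool():
    st=r.get_state();T=np.eye(4);T[:3,:3]=R.from_quat(st['eef_rot']).as_matrix();T[:3,3]=st['tool_pos'];return T
E
python3 - <<'E'
from h import *
import pickle
st=r.get_state();print({k:np.round(v,3) for k,v in st.items()}); print(tool().round(3))
for n in('top','scene'):
    s=r.snapshot(n);save(s,n);pickle.dump(s,open(n+'.pkl','wb'));print(n,s['fov_y'],s['cx'],s['cy'],s['extrinsics'].round(3).tolist(),[k for k in s])
E
```

```text
{'clock': np.float64(0.0), 'q': array([-1.112,  0.69 , -0.194,  1.566,  0.157,  0.902, -0.215]), 'qd': array([-0.   , -0.   ,  0.001,  0.001, -0.   ,  0.001,  0.001]), 'joint_torque': array([-0.0000e+00, -5.2755e+01, -1.2660e+00, -1.5343e+01, -5.3000e-02,
        7.0000e-03,  0.0000e+00]), 'tool_pos': array([0.257, 0.569, 0.249]), 'eef_rot': array([ 0.148,  0.691, -0.15 ,  0.691]), 'contact_force': array([-0.39 , -0.601,  0.783]), 'moment': array([-0.03,  0.02, -0.05]), 'opening': np.float64(1.0)}
[[-0.001  0.412  0.911  0.257]
 [-0.002  0.911 -0.412  0.569]
 [-1.    -0.002  0.     0.249]
 [ 0.     0.     0.     1.   ]]
top 47.536989283642725 308.8322143940246 241.19567231822603 [[-0.023, -1.0, 0.018, -0.01], [0.997, -0.022, 0.073, -0.525], [-0.073, 0.02, 0.997, -0.993], [0.0, 0.0, 0.0, 1.0]] ['color', 'fov_y', 'cx', 'cy', 'extrinsics']
scene 52.57317941239216 321.31858408264003 234.9496797584363 [[-0.773, 0.635, -0.007, 0.417], [-0.521, -0.628, 0.578, 0.21], [0.363, 0.45, 0.816, -1.186], [0.0, 0.0, 0.0, 1.0]] ['color', 'fov_y', 'cx', 'cy', 'extrinsics']
```

View pics/top.png

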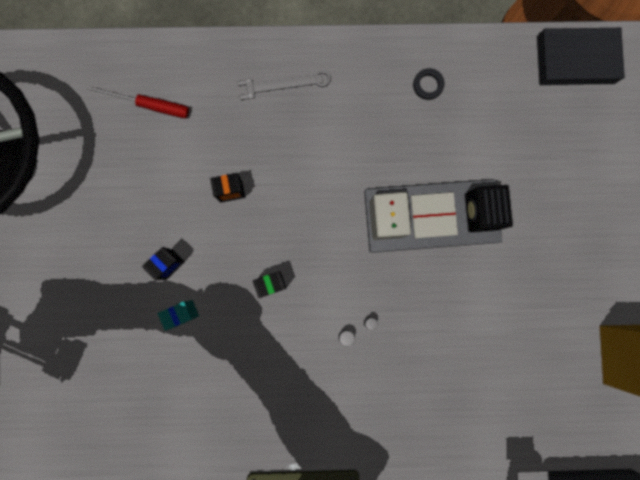

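View pics/scene.png

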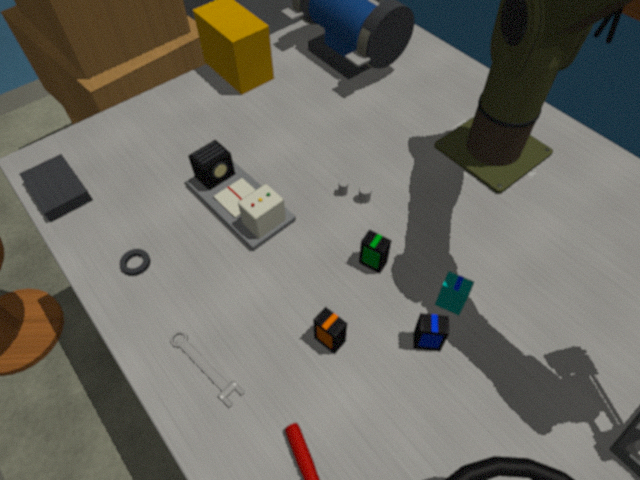

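Two candidates: the black-framed block with a blue stripe and blue glass (top 162,263; scene 431,330), and the turquoise-bodied one with a blue stripe (top 178,315; scene 455,292). The black-framed one fits the description, so the turquoise one is the decoy. I'll confirm with enlarged crops.

```bash
python3 - <<'E'
from h import *
a=cv2.imread('pics/top.png')
c1=cv2.resize(a[220:345,130:305],None,fx=4.5,fy=4.5,interpolation=cv2.INTER_CUBIC)
c2=cv2.resize(a[170:260,355:520],None,fx=4.5,fy=4.5,interpolation=cv2.INTER_CUBIC)
cv2.imwrite('pics/c1.png',c1);cv2.imwrite('pics/c2.png',c2);print(c1.shape,c2.shape)
E
```

```text
(562, 788, 3) (405, 742, 3)
```

View pics/c1.png

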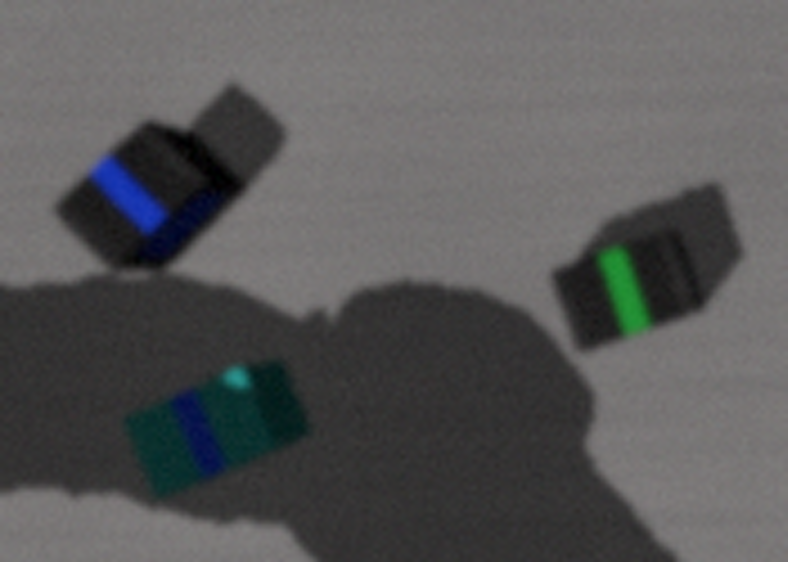

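View pics/c2.png

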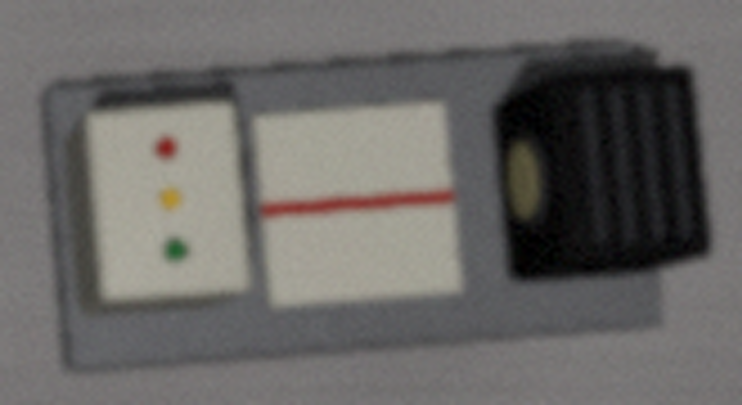

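The crops confirm it. The black-framed cell at c1 (134,195) with the blue stripe and blue glass is the target, and the turquoise body is the decoy. In c2 the stage corners are (255,115), (445,103), (463,292) and (272,305), with the red line from (262,211) to (453,197).

```bash
python3 - <<'E'
from h import *
import pickle
s=pickle.load(open('top.pkl','rb'))
def P(c,o,z): return ray(s,o[0]+(c[0]+.5)/4.5-.5,o[1]+(c[1]+.5)/4.5-.5,z)[:2]
def show(n,cs,o,z):
    p=[P(c,o,z) for c in cs]
    print(n,np.mean(p,0).round(4),[round(float(np.linalg.norm(p[i]-p[i-1])),4) for i in range(4)]);return p
A=(130,220)
b=show('blue',[(55,208),(150,122),(213,182),(118,268)],A,.08)
ang=lambda d:np.degrees(np.arctan2(d[1],d[0])).round(1)
print('blue long axis',ang(b[1]-b[0]),'short',ang(b[3]-b[0]),'stripe',ang(P((155,228),A,.08)-P((101,162),A,.08)))
show('turq',[(125,418),(248,370),(272,450),(160,497)],A,.08)
show('green',[(553,272),(675,230),(705,308),(585,350)],A,.08)
print('amber',ray(s,228,187,.08))
B=(355,170)
st=show('stage',[(255,115),(445,103),(463,292),(272,305)],B,.022)
print('line',ang(P((262,211),B,.022)-P((453,197),B,.022)),'edges',ang(st[0]-st[1]),ang(st[3]-st[2]))
T=tool();print('jaw y',ang(T[:2,1]),'z',ang(T[:2,2]))
E
```

```text
blue [0.4885 0.2389] [0.0337, 0.0488, 0.0338, 0.0487]
blue long axis -48.4 short -134.4 stripe -141.5
turq [0.3966 0.2136] [0.033, 0.05, 0.0319, 0.0459]
green [0.4476 0.0491] [0.0324, 0.0496, 0.0322, 0.0488]
amber [0.61895982 0.11877294 0.08      ]
stage [ 0.5691 -0.2575] [0.0795, 0.0797, 0.0792, 0.0797]
line 93.0 edges 92.5 92.7
jaw y 65.7 z -24.3
```

Emit:
drive_tool([
  [[0,0,0],[0,-1.71,2.89],8.8],
  [[0,0,0],[0,-1.71,2.89],8.8],
  [[0,0,0],[0,-1.71,2.89],8.8],
  [[0,0,0],[0,-1.71,2.89],8.8],
  [[0,0,0],[0,-1.71,2.89],8.8],
  [[0,0,0],[0,-1.71,2.89],8.8],
  [[0,0,0],[0,-1.71,2.89],8.8],
  [[0,0,0],[0,-1.71,2.89],8.8],
  [[0,0,0],[0,-1.71,2.89],8.8],
  [[0,0,0],[0,-1.71,2.89],8.8],
  [[0,0,0],[0,-1.71,2.89],8.8],
  [[0,0,0],[0,-1.71,2.89],8.8],
])

```text
clock: 1.1
tool_pos: [0.4895, 0.2379, 0.2495]
eef_rot: [0.149, 0.691, -0.149, 0.691]
contact_force: [-0.4, 0.8, -0.6]
opening: 1.0
```

Emit:
drive_tool([
  [[7,0,0],[0,0,0],8.8],
  [[7,0,0],[0,0,0],8.8],
  [[7,0,0],[0,0,0],8.8],
  [[7,0,0],[0,0,0],8.8],
  [[7,0,0],[0,0,0],8.8],
  [[7,0,0],[0,0,0],8.8],
  [[7,0,0],[0,0,0],8.8],
  [[7,0,0],[0,0,0],8.8],
  [[7,0,0],[0,0,0],8.8],
  [[7,0,0],[0,0,0],8.8],
  [[7,0,0],[0,0,0],8.8],
  [[7,0,0],[0,0,0],8.8],
])

```text
clock: 2.1
tool_pos: [0.4886, 0.2396, 0.2494]
eef_rot: [-0.574, -0.412, 0.575, -0.412]
contact_force: [-0.1, -0.2, 1.0]
opening: 0.999
```

Emit:
drive_tool([
  [[7,0,0],[0,0,0],8.8],
  [[7,0,0],[0,0,0],8.8],
  [[7,0,0],[0,0,0],8.8],
  [[7,0,0],[0,0,0],8.8],
  [[3.7,0,0],[0,0,0],8.8],
  [[0,0,0],[0,0,0],8.8],
  [[0,0,0],[0,0,0],8.8],
])

```text
clock: 2.68
tool_pos: [0.4887, 0.2397, 0.2494]
eef_rot: [-0.664, -0.242, 0.665, -0.242]
contact_force: [0.9, -0.1, 0.4]
opening: 0.997
```

```bash
python3 - <<'E'
from h import *
import pickle
T=tool();st=r.get_state();s=r.snapshot('wrist');save(s,'w1');pickle.dump((T,s),open('w1.pkl','wb'))
print(T.round(3),st['q'].round(2),st['clock'],s['tool_from_camera'].round(3))
d=np.array([.4885,.2389,.047])-T[:3,3];print('d tool',(T[:3,:3].T@d).round(4))
E
```

```text
[[-0.001  0.644 -0.765  0.489]
 [-0.    -0.765 -0.644  0.24 ]
 [-1.    -0.     0.001  0.249]
 [ 0.     0.     0.     1.   ]] [-0.76  0.61  0.36  1.83 -0.3   0.76 -1.11] 2.6833 [[-0.001  0.3   -0.954 -0.134]
 [ 1.    -0.    -0.001  0.002]
 [-0.    -0.954 -0.3   -0.077]
 [ 0.     0.     0.     1.   ]]
d tool [0.2024 0.0005 0.0005]
```

View pics/w1.png

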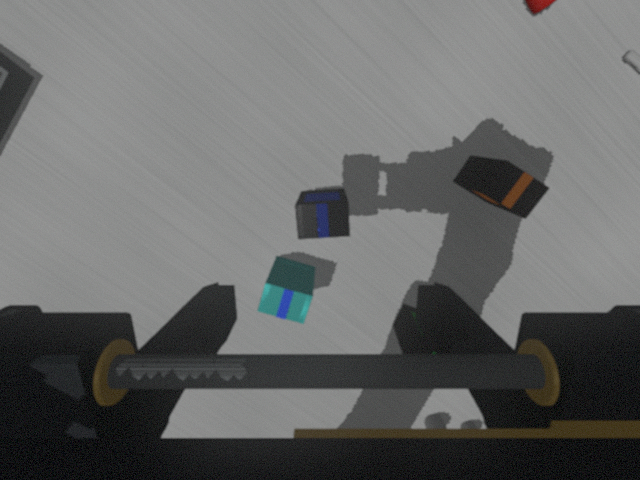

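The wrist view shows the blue cell's top at corners (296,206), (347,204), (350,236) and (299,239). The decoy is at about (287,300), off the jaw line. I'll check the cell's position from this view.

```bash
python3 - <<'E'
from h import *
import pickle
T,s=pickle.load(open('w1.pkl','rb'))
f=lambda u,v:ray(s,u,v,.08,T)
p=[f(*c) for c in[(296,206),(347,204),(350,236),(299,239)]]
c=np.mean(p,0);print(c.round(4),[round(float(np.linalg.norm(p[i]-p[i-1])),4) for i in range(4)])
print('tool', (T[:3,:3].T@(c-T[:3,3])).round(4),[(T[:3,:3].T@(q-T[:3,3])).round(4)[1:] for q in p])
d=p[2]-p[3];print(np.degrees(np.arctan2(d[1],d[0])));d=p[1]-p[0];print(np.degrees(np.arctan2(d[1],d[0])))
q=[f(*c) for c in[(267,282),(315,293),(303,322),(258,312)]]
print('turq tool',[(T[:3,:3].T@(x-T[:3,3])).round(3)[1:] for x in q])
E
```

```text
[0.4877 0.24   0.08  ] [0.032, 0.0471, 0.031, 0.0486]
tool [ 0.1694 -0.0009  0.0004] [array([-0.0258, -0.0143]), array([ 0.0213, -0.0162]), array([0.0247, 0.0146]), array([-0.0238,  0.0176])]
-46.37779058954454
-47.61730887391538
turq tool [array([-0.057,  0.062]), array([-0.009,  0.074]), array([-0.022,  0.107]), array([-0.068,  0.096])]
```

Position agrees to about 1 mm, and the angle is about 2° off. Now descending and gripping.

Emit:
drive_tool([
  [[-2,0,0],[3,0,0],8.8],
  [[0,0,0],[3,0,0],8.8],
  [[0,0,0],[3,0,0],8.8],
  [[0,0,0],[3,0,0],8.8],
  [[0,0,0],[3,0,0],8.8],
  [[0,0,0],[2.5,0,0],8.8],
  [[0,0,0],[1.5,0,0],8.8],
  [[0,0,0],[1,0,0],8.8],
  [[0,0,0],[0.2,0,0],8.8],
  [[0,0,0],[0,0,0],8.8],
])

```text
clock: 3.57
tool_pos: [0.4891, 0.2396, 0.0476]
eef_rot: [-0.66, -0.253, 0.66, -0.253]
contact_force: [0.0, -0.2, 0.1]
opening: 0.998
```

Emit:
drive_tool([
  [[0,0,0],[0,0,0],6.5],
  [[0,0,0],[0,0,0],5.8],
  [[0,0,0],[0,0,0],5.2],
  [[0,0,0],[0,0,0],4],
  [[0,0,0],[0,0,0],4],
  [[0,0,0],[0,0,0],4],
  [[0,0,0],[0,0,0],4],
  [[0,0,0],[0,0,0],4],
  [[0,0,0],[0,0,0],4],
], force=20)

```text
clock: 4.32
tool_pos: [0.4886, 0.2406, 0.0481]
eef_rot: [0.66, 0.254, -0.66, 0.253]
contact_force: [-2.4, 1.5, 5.5]
opening: 0.565
```

Opening is 49.8 mm, so it has the cell across its 50 mm sides. Next: lift, then turn by −50.5° about tool x.

Emit:
drive_tool([
  [[0,0,0],[-0.5,0,0],4],
  [[0,0,0],[-1.5,0,0],4],
  [[0,0,0],[-2.5,0,0],4],
  [[0,0,0],[-2.5,0,0],4],
  [[0,0,0],[-2.5,0,0],4],
  [[0,0,0],[-2.5,0,0],4],
  [[0,0,0],[-2,0,0],4],
  [[0,0,0],[-1,0,0],4],
  [[0,0,0],[0,0,0],4],
])

```text
clock: 5.07
tool_pos: [0.4902, 0.2394, 0.1995]
eef_rot: [0.662, 0.253, -0.659, 0.253]
contact_force: [-0.0, 1.3, -3.9]
opening: 0.57
```

Emit:
drive_tool([
  [[-3,0,0],[0,0,0],4],
  [[-5,0,0],[0,0,0],4],
  [[-5,0,0],[0,0,0],4],
  [[-5,0,0],[0,0,0],4],
  [[-5,0,0],[0,0,0],4],
  [[-5,0,0],[0,0,0],4],
  [[-5,0,0],[0,0,0],4],
  [[-5,0,0],[0,0,0],4],
  [[-5,0,0],[0,0,0],4],
  [[-5,0,0],[0,0,0],4],
  [[-2.5,0,0],[0,0,0],4],
  [[0,0,0],[0,0,0],4],
])

```text
clock: 6.07
tool_pos: [0.4881, 0.2388, 0.196]
eef_rot: [0.488, 0.511, -0.49, 0.51]
contact_force: [-0.2, -0.2, -3.0]
opening: 0.567
```

```bash
python3 - <<'E'
from h import *
T=tool();st=r.get_state();print(T.round(3),st['q'].round(2),st['opening'],st['contact_force'].round(1),st['clock'])
d=np.array([.5691,-.2575,T[2,3]])-T[:3,3];print('d tool',(T[:3,:3].T@d).round(4))
E
```

```text
[[-0.003  0.999  0.044  0.488]
 [-0.001  0.044 -0.999  0.239]
 [-1.    -0.003  0.001  0.196]
 [ 0.     0.     0.     1.   ]] [-0.57  0.66  0.06  1.87 -0.06  0.61 -0.44] 0.5668228527904875 [-0.2 -0.2 -3. ] 6.0667
d tool [3.000e-04 5.930e-02 4.994e-01]
```

Emit:
drive_tool([
  [[0,0,0],[0,0.15,1.5],4],
  [[0,0,0],[0,0.3,2.5],4],
  [[0,0,0],[0,0.3,2.5],4],
  [[0,0,0],[0,0.3,2.5],4],
  [[0,0,0],[0,0.3,2.5],4],
  [[0,0,0],[0,0.3,2.5],4],
  [[0,0,0],[0,0.3,2.5],4],
  [[0,0,0],[0,0.3,2.5],4],
  [[0,0,0],[0,0.3,2.5],4],
  [[0,0,0],[0,0.3,2.5],4],
  [[0,0,0],[0,0.3,2.5],4],
  [[0,0,0],[0,0.3,2.5],4],
])

```text
clock: 7.07
tool_pos: [0.5352, -0.05, 0.1965]
eef_rot: [0.489, 0.511, -0.49, 0.51]
contact_force: [0.6, 0.1, -2.6]
opening: 0.565
```

Emit:
drive_tool([
  [[0,0,0],[0,0.3,2.5],4],
  [[0,0,0],[0,0.3,2.5],4],
  [[0,0,0],[0,0.3,2.5],4],
  [[0,0,0],[0,0.3,2.5],4],
  [[0,0,0],[0,0.3,2.5],4],
  [[0,0,0],[0,0.3,2.5],4],
  [[0,0,0],[0,0.3,2.5],4],
  [[0,0,0],[0,0.2,2],4],
  [[0,0,0],[0,0.2,1],4],
  [[0,0,0],[0,0,0],4],
  [[0,0,0],[0,0,0],4],
])

```text
clock: 7.98
tool_pos: [0.5692, -0.2514, 0.1967]
eef_rot: [0.489, 0.511, -0.489, 0.51]
contact_force: [-1.2, 0.9, -3.5]
opening: 0.564
```

```bash
python3 - <<'E'
from h import *
import pickle
T=tool();st=r.get_state();print(T.round(3),st['q'].round(2),st['opening'],st['contact_force'].round(1),st['clock'])
d=np.array([.5691,-.2575,T[2,3]])-T[:3,3];print('d tool',(T[:3,:3].T@d).round(4))
s=r.snapshot('wrist');pickle.dump((T,s),open('w2.pkl','wb'))
t=r.snapshot('top');pickle.dump(t,open('t2.pkl','wb'))
a=s['color'][:,:,::-1];b=cv2.resize(t['color'][150:280,340:540,::-1],None,fx=3,fy=3,interpolation=cv2.INTER_CUBIC)
cv2.imwrite('pics/w2.png',a)
E
```

```text
[[-0.002  0.999  0.042  0.569]
 [ 0.002  0.042 -0.999 -0.251]
 [-1.    -0.002 -0.002  0.197]
 [ 0.     0.     0.     1.   ]] [ 0.37  0.75 -0.05  1.63  0.05  0.77  0.34] 0.564491080814388 [-1.2  0.9 -3.5] 7.9833
d tool [-0.     -0.0004  0.0061]
```

View pics/w2.png

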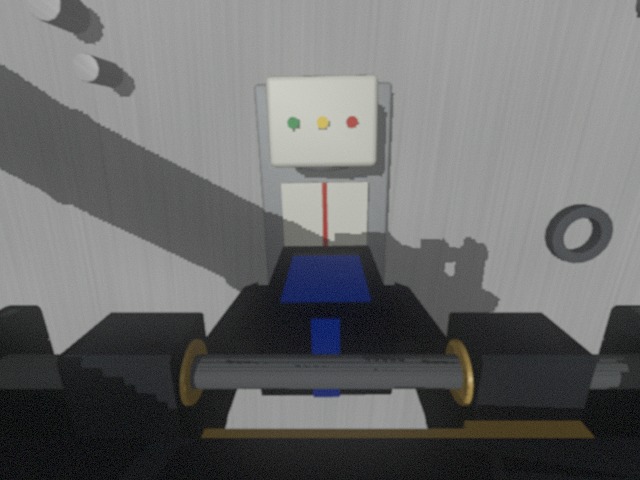

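The cell is held upright and squarely between the jaws. The stage's detector-side edge runs from (281,183) to (367,182), and the red line meets it at (325,182). I'll cross-check the stage position from these.

```bash
python3 - <<'E'
from h import *
import pickle
T,s=pickle.load(open('w2.pkl','rb'))
f=lambda u,v,z=.022:T[:3,:3].T@(ray(s,u,v,z,T)-T[:3,3])
a,b,m=f(281,183),f(367,182),f(325,182)
print(a.round(4),b.round(4),m.round(4),np.linalg.norm(a-b),'line dir deg',[np.degrees(np.arctan2((f(325,243)-m)[1],(m-f(325,243))[2]))])
mid=(a+b)/2;print('stage centre in tool y,z:',mid[1],mid[2]+np.sign(-mid[2])*.04)
for uv in[(280,305),(375,305),(326,395),(326,320)]: print('celltop',f(*uv,T[2,3]+.032).round(4))
E
```

```text
[ 0.1748 -0.0404 -0.0334] [ 0.1747  0.0387 -0.0343] [ 1.748e-01  1.000e-04 -3.430e-02] 0.0791205555865105 line dir deg [np.float64(-179.96558557216989)]
stage centre in tool y,z: -0.0008729217106890827 0.00613352558091184
celltop [-0.0319 -0.0148 -0.0206]
celltop [-0.032   0.0176 -0.0207]
celltop [-0.032   0.0009  0.017 ]
celltop [-0.032   0.0009 -0.0148]
```

Both views agree: shift +0.6 cm along tool z. Then descend slowly to TCP z ≈ 0.075.

Emit:
drive_tool([
  [[0,0,0],[0,-0.05,0.6],4],
  [[0,0,0],[1.2,0,0],4],
  [[0,0,0],[1.2,0,0],4],
  [[0,0,0],[1.2,0,0],4],
  [[0,0,0],[1.2,0,0],4],
  [[0,0,0],[1.2,0,0],4],
  [[0,0,0],[1.2,0,0],4],
  [[0,0,0],[1.2,0,0],4],
  [[0,0,0],[1.2,0,0],4],
  [[0,0,0],[1.2,0,0],4],
  [[0,0,0],[1.2,0,0],4],
  [[0,0,0],[0,0,0],4],
])

```text
clock: 9.08
tool_pos: [0.5679, -0.2577, 0.0748]
eef_rot: [0.489, 0.512, -0.49, 0.509]
contact_force: [-0.9, 0.1, -2.4]
opening: 0.57
```

Emit:
drive_tool([
  [[0,0,0],[0.15,0,0],4],
  [[0,0,0],[0.15,0,0],4],
  [[0,0,0],[0,0,0],4],
  [[0,0,0],[0,0,0],4],
])

```text
clock: 9.42
tool_pos: [0.5699, -0.2586, 0.0753]
eef_rot: [0.489, 0.51, -0.489, 0.511]
contact_force: [-0.5, -0.3, -1.6]
opening: 0.565
```

Emit:
drive_tool([
  [[0,0,0],[0.1,0,0],4],
  [[0,0,0],[0.1,0,0],4],
  [[0,0,0],[0,0,0],4],
])

```text
clock: 9.67
tool_pos: [0.5695, -0.2584, 0.0728]
eef_rot: [0.489, 0.511, -0.489, 0.511]
contact_force: [0.1, -0.7, -2.3]
opening: 0.565
```

Emit:
drive_tool([
  [[0,0,0],[0.1,0,0],4],
  [[0,0,0],[0,0,0],4],
  [[0,0,0],[0,0,0],4],
])

```text
clock: 9.92
tool_pos: [0.5694, -0.2584, 0.0716]
eef_rot: [0.489, 0.511, -0.489, 0.511]
contact_force: [0.7, -0.5, -2.7]
opening: 0.562
```

Emit:
drive_tool([
  [[0,0,0],[0.1,0,0],4],
  [[0,0,0],[0,0,0],4],
  [[0,0,0],[0,0,0],4],
])

```text
clock: 10.17
tool_pos: [0.5694, -0.2584, 0.0707]
eef_rot: [0.489, 0.511, -0.489, 0.511]
contact_force: [-0.2, -1.1, -2.8]
opening: 0.564
```

Emit:
drive_tool([
  [[0,0,0],[0.1,0,0],4],
  [[0,0,0],[0,0,0],4],
  [[0,0,0],[0,0,0],4],
])

```text
clock: 10.42
tool_pos: [0.5696, -0.2585, 0.0701]
eef_rot: [0.489, 0.511, -0.489, 0.511]
contact_force: [-1.3, -0.0, 2.7]
opening: 0.567
```

Contact: the force flipped from −2.8 to +2.7 N at z = 0.070, as predicted. Releasing, then retreating straight up.

Emit:
drive_tool([
  [[0,0,0],[0,0,0],5.3],
  [[0,0,0],[0,0,0],5.6],
  [[0,0,0],[0,0,0],6.2],
  [[0,0,0],[0,0,0],7],
  [[0,0,0],[0,0,0],8.5],
  [[0,0,0],[0,0,0],8.8],
  [[0,0,0],[0,0,0],8.8],
  [[0,0,0],[0,0,0],8.8],
])

```text
clock: 11.08
tool_pos: [0.5695, -0.2584, 0.0697]
eef_rot: [0.489, 0.511, -0.489, 0.511]
contact_force: [-0.1, -0.4, -0.6]
opening: 0.997
```

Emit:
drive_tool([
  [[0,0,0],[-0.5,0,0],8.8],
  [[0,0,0],[-1.5,0,0],8.8],
  [[0,0,0],[-2.5,0,0],8.8],
  [[0,0,0],[-2.5,0,0],8.8],
  [[0,0,0],[-2.5,0,0],8.8],
  [[0,0,0],[-2.5,0,0],8.8],
  [[0,0,0],[-2.5,0,0],8.8],
  [[0,0,0],[-2.5,0,0],8.8],
  [[0,0,0],[-1,0,0],8.8],
  [[0,0,0],[0,0,0],8.8],
])

```text
clock: 11.92
tool_pos: [0.5709, -0.2591, 0.2526]
eef_rot: [0.49, 0.509, -0.488, 0.512]
contact_force: [0.6, -1.4, -0.2]
opening: 0.994
```

```bash
python3 - <<'E'
from h import *
import pickle
T=tool();st=r.get_state();print(T[:3,3].round(3),st['opening'],st['contact_force'].round(1),st['clock'])
s=r.snapshot('wrist');pickle.dump((T,s),open('w3.pkl','wb'));save(s,'w3')
s=r.snapshot('scene');save(s,'s3')
E
```

```text
[ 0.571 -0.259  0.253] 0.9939455993128777 [ 0.6 -1.4 -0.2] 11.9167
```

View pics/w3.png

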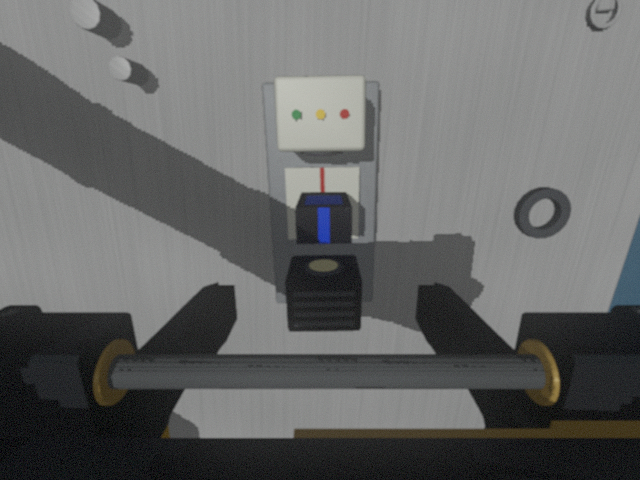

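View pics/s3.png

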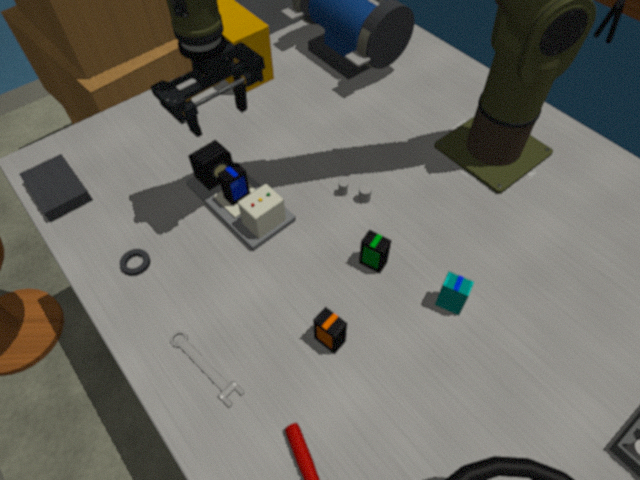

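The cell stands upright on the stage, its wrist-view top corners at about (298,207), (350,207), (351,242) and (297,243). The amber and green cells haven't moved in the scene view. One last numeric check before handing in.

```bash
python3 - <<'E'
from h import *
import pickle
T,s=pickle.load(open('w3.pkl','rb'))
p=[ray(s,*c,.102,T) for c in[(298,207),(350,207),(351,242),(297,243)]]
c=np.mean(p,0)[:2];d=ray(s,324,242,.102,T)-ray(s,324,208,.102,T)
e=[ray(s,*q,.022,T) for q in[(285,168),(360,167)]];l=ray(s,322,169,.022,T)-ray(s,323,192,.022,T)
ang=lambda d:np.degrees(np.arctan2(d[1],d[0]))%180
m=np.mean(e,0)[:2];u=np.array([np.cos(np.radians(92.8)),np.sin(np.radians(92.8))]);sc=m-.04*u
print('cell',c.round(4),'stage',sc.round(4),'prev .5691 -.2575; off',(c-sc).round(4),'angles',ang(d),ang(l),np.linalg.norm(e[0]-e[1]))
if np.linalg.norm(c-sc)<.01: r.finish_job(); print('handed in')
E
```

```text
cell [ 0.571  -0.2595] stage [ 0.5696 -0.2574] prev .5691 -.2575; off [ 0.0014 -0.0021] angles 92.35854907025211 94.78645747438122 0.08036780288540073
the job is handed in; nothing more can be done
handed in
```

The blue cell is standing upright on the white stage, released with its windows facing the lamp and the detector, and I've handed the job in. No verdict came back.

- **Pick:** I gripped the black-framed blue cell across its black sides; the jaws read 49.8 mm. I left the turquoise look-alike alone.
- **Set-down:** I lowered it in 1 mm steps until the force reading showed contact at the predicted height. I then opened the jaws and withdrew straight up; the whole job took about 12 s of the 35 s allowed.
- **Position:** the last wrist picture puts the cell about 2.5 mm from the stage centre, against a limit of 15 mm.
- **Angle:** the stripe measured 92.4°. The red line measured 94.8° in that picture and 93.0° in the first top view. That makes the cell at most about 2.5° off, against a limit of about 12°.
- **Bystanders:** the amber and green cells look unmoved in the final scene picture; I judged this by eye and did not measure it.

No check failed. The two red-line readings differ by about 2°; the last one comes from only a short visible piece of the line.

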